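# Clear the varnish pot and seat the extractor's filter cell

### The job

The round knurled filter cell on top of the bench vapour extractor is not seated. Lift the varnish pot that has been left standing on it by its arched handle and set it upright on the table beside the extractor, let go of it, then turn the cell clockwise (seen from above) until its hidden keyways drop over the pins, and push it fully home against its spring. Finish while still holding the cell pushed home, and leave the brush tin, the jar and the can where they are.

Things in the scene. Friction and masses are not known exactly. Their poses are not given: they have to be found in the camera images.
- extractor: bench vapour extractor: fixed grey sheet-metal box 170 (along its x) x 190 (along its y) x 60 mm high; origin on the table under its centre, z up. A black hose stub (52 mm diameter, 45 mm long) sticks out of its +x side.
- port (a point): centre of the flat top face of the extractor, 60 mm above the table, on the port's upright axis. Here a fixed spigot (30 mm diameter, 40 mm tall) stands up, with three small pins 120 degrees apart, all hidden inside the filter cell; the pins' direction is not known.
- cell_center (a point): centre of filter cell: loose knurled metal collar, closed flat top, 58 mm outer diameter, 40 mm tall, 0.11 to 0.22 kg, over the spigot; point on its axis half-way up. At the start it rides on the pins, underside 19 mm above the extractor's top face. Inside, three hidden keyways 120 degrees apart, 3 mm play each side of a pin (about 0.15 rad either way if well centred); its bore has 1 mm play on the spigot.
- cell_top (a point): centre of the cell's flat top, 20 mm above its centre, 119 mm above the table at the start. From its start the cell must be turned 20 to 75 degrees clockwise (seen from above) for the keyways to meet the pins; until then a push does not lower it, then a light push lets it sink.
- cell_foot (a point): centre of the cell's underside. Once keyed it sinks 8 mm freely to a spring, then 6 mm more against it (5 N at first touch, 10 N at the end) to a hard stop. Fully home: 14 mm lower than at the start, underside 5 mm above the extractor's top face. Let go, it springs back up 6 mm; it does not lock.
- pot_center (a point): centre, half-way up the wall, of the varnish pot: an open empty steel pot 74 mm in diameter and 66 mm high (wall 3 mm), mass 0.21 to 0.42 kg, z up; this point is 33 mm above its underside. At the start it stands on top of the filter cell.
- pot_handle (a point): centre of the grip bar of the pot's rigid arched handle: a straight level bar 10 mm wide (along the pot's y), 12 mm high, 72 mm long clear (along the pot's x), 110 mm above the pot's underside on the pot's axis; 38 mm of free height between bar and rim
- brush_tin_mid (a point): bystander: dark tin 72 mm in diameter, 95 mm high, with three upright brushes reaching about 190 mm; this point is half-way up the tin. Leave it.
- jar_mid (a point): bystander: glass jar with black lid, 68 mm in diameter, 90 mm high; this point is half-way up. Leave it.
- can_mid (a point): bystander: closed plain steel can 70 mm in diameter, 120 mm high; this point is half-way up. Leave it.

How it is judged:
On the way, in this order (a step that is already met when the one before it is completed fails the run):
1. the pot stands upright on the table beside the extractor, let go (height (world z) of pot_center below 0.039 m and angle between pot_center's own z axis and vertical below 0.1 rad and horizontal distance between pot_center and port below 0.4 m and contact force between the fingers and pot below 0.05 N), for 0.3 s.
2. the cell has dropped over the pins and is pushed home (z of cell_center in the frame of extractor below 0.0875 m and horizontal distance between cell_center and port below 0.004 m and angle between cell_center's own z axis and vertical below 0.08 rad), for 0.2 s.
At the end, for the whole second after the job is handed in: Pot upright (0.1 rad), at rest and let go on the table within 0.4 m of the port; filter cell over the pins, within 4 mm of the port axis, upright (0.08 rad), within 2.5 mm of fully home (needs a steady push on its spring), fingers still on it (over 1 N) (all of step 1 and all of step 2 and linear speed of pot below 0.02 m/s and contact force between the fingers and cell above 1 N); the arm keeps its last pose, push and grip.
It fails at once if the brush tin was moved by more than 30 mm (distance of brush_tin_mid from where it was at the start of the episode above 0.03 m).
It fails at once if the jar was moved by more than 30 mm (distance of jar_mid from where it was at the start of the episode above 0.03 m).
It fails at once if the can was moved by more than 30 mm (distance of can_mid from where it was at the start of the episode above 0.03 m).
It fails at once if the pot was dropped or knocked off instead of being set down (contact force between anything else and pot below 0.01 N and height (world z) of pot_center above 0.05 m and linear speed of pot above 0.35 m/s).
It also fails if it takes over 51 s, if anything falls off the work surface, if the arm or the gripper's body presses on something with over 40 N, if the wrist force passes 120 N, or if a joint passes its speed limit or range.

### The arm

A 6-joint arm with a two-finger parallel gripper is mounted at the origin on the work surface. World frame = base frame: x ahead of the robot, y to its left, z up, the work surface at z = 0. Lengths are in m, angles in rad, forces in N, time in s.
With the tool pointing down it reaches from about 0.4 to 0.925 m from the base axis. Payload 12.5 kg.
Tool frame: the origin (TCP) lies at the very end of the fingers, on their centre line; the grasp point (between the pads) lies 19 mm behind it; x points along the fingers, y is the direction in which the jaws open and shut, and the axes are right-handed (so a half turn about x gives the same grasp; the last joint's range is limited). The gripper opens to 95 mm and grips with 3 to 60 N. Pads are 20 mm wide; open, the fingers measure 119 mm over their backs; the gripper's body (75 mm by 180 mm) begins 59 mm behind the grasp point.
Start: joints at [-1.322, 0.491, 1.559, -0, 1.092, -0.106], TCP at [0.217, -0.586, 0.215] pointing down, gripper open.
Joint ranges: [-3.1, 3.1], [-0.84, 2.19], [0.05, 2.79], [-1.13, 4.28], [0.06, 2.93], [-2.69, 2.69]. Speed limits (rad/s): [2.22, 2.22, 2.79, 3.14, 3.14, 3.14].

### API

Orientations are given as a 3x3 rotation matrix whose columns are the frame's x, y, z axes.
In Python, from plant import get_state, optics, r gives the robot as it stands.
- The arm moves only by the tool play_rows, never from a script. Its argument "moves" is a list that holds one entry, the list of rows, each a list of 5 numbers: the shift along the world's x, y, z in m, then the turn about the world's z in rad, then the closure in counts, from 0 (fully open) to 255 (shut). In form: [[[dx, dy, dz, spin, claw], ...]]. A call has 1 to 20 rows; each row shifts and turns the commanded pose from where the row before left it; what a row does not reach is not made up. A row lasts 1/8 s, in which the tool goes at most 62.5 mm and 10.7 degrees, less where a joint would pass 70% of its speed; a pose out of reach is approached as far as the arm can. A call with a gripper value outside its range is refused whole. The fingers move at their own pace and stop on an object; "grip_force" is the grip in N (left out, the last holds). Time passes only in rows, so rows that do not move let the fingers close. It gives the time, the measured TCP pose, the force and the opening at its end, in the units of the state.
- get_state(): the state, without advancing time (a new reading comes with each control period).
- optics.snapshot(name): name is "scene" or "top" or "wrist"; returns a dict with "frame" (480x640x3 uint8, red, green, blue), "fx", "fy", "cx", "cy" (pixels), "origin" and "attitude" of the camera in the world; the wrist camera has in their place "T_tool_cam" (4x4, takes a point from camera to tool coordinates, whose origin is the TCP and whose axes are the tool frame's). Camera axes: x right, y down, z forward; pixel columns grow to the right and rows downward; lengths in m; the calibration is good to about 2 mm. A picture is of the moment at which its call begins: read the wrist's pose just before it. There is no depth.
- r.sign_off(): hands the job in, once; it reports no verdict.
The state is a dict: "clock": time; "joint_pos": joint angles; "qvel": joint speeds; "joint_torque": joint torques, N m; "eef_pos": TCP position; "orientation": TCP orientation; "force": force on the tool from outside, world axes, zero at the start; "ft_torque": the same for the moment, N m; "width": finger opening in m.
Only numpy, scipy, OpenCV 4.12 (cv2) and the standard library are available. Lean on these libraries where they do the work, as an engineer would, in place of code of your own. Each camera call takes 0.05 s, during which the arm holds its last target.

## Working session

There is one attempt and no reset: what is moved stays moved. The work goes in short steps, Python scripts to look and compute and a tool call to move; the robot and the scene stay as the last step left them, time stands still between calls to the robot, and variables do not carry over. Pictures are saved under pics/ and viewed, and the job is handed in when it is done.

Besides the shell and the picture viewer there is one more tool, called by a JSON object that holds its "op" and its "data". play_rows: Moves the arm, as the interface text tells. Its arguments: {"type":"object","properties":{"moves":{"type":"array"},"grip_force":{"type":"number"}},"required":["moves"]}

```bash
mkdir -p pics; ls
python3 - <<'E'
from plant import get_state, optics, r
import cv2
s=get_state()
for k,v in s.items(): print(k,v)
for n in ["scene","top","wrist"]:
    d=optics.snapshot(n)
    cv2.imwrite(f"pics/{n}0.png",d["frame"][:,:,::-1])
    print(n,{k:v for k,v in d.items() if k!="frame"})
E
```

```text
pics
clock 0.0
joint_pos [-1.32159706e+00  4.91561208e-01  1.55944219e+00 -2.22536626e-05
  1.09171762e+00 -1.05622102e-01]
qvel [-0.00181895  0.00244974  0.00023929 -0.0006878   0.00212556 -0.00376106]
joint_torque [-2.21172428e-03 -6.12647724e+01 -2.58183932e+01  6.91267918e-02
  4.81956953e-02 -8.58662747e-05]
eef_pos [ 0.21708164 -0.58582716  0.21406323]
orientation [[-2.97422665e-04  3.47432328e-01 -9.37705012e-01]
 [ 1.08863128e-03 -9.37704385e-01 -3.47432441e-01]
 [-9.99999363e-01 -1.12414929e-03 -9.93311642e-05]]
force [-0.28546456  0.51857224 -0.07357502]
ft_torque [-0.01150144 -0.09500774  0.0406992 ]
width 0.09508373989972364
scene {'fx': 521.3102901521625, 'fy': 521.3102901521625, 'cx': 316.21181724775755, 'cy': 244.517813403397, 'origin': array([1.04544685, 0.56655555, 0.833297  ]), 'attitude': array([[-0.77297469,  0.41976493, -0.47571792],
       [ 0.63442175,  0.51659034, -0.57501606],
       [ 0.00437971, -0.74627865, -0.66561925]])}
top {'fx': 468.68009879895436, 'fy': 468.68009879895436, 'cx': 315.4622851044716, 'cy': 242.0644388392464, 'origin': array([ 0.37037365, -0.01176272,  1.24040445]), 'attitude': array([[-0.02114739, -0.98273723,  0.18379423],
       [-0.99938443,  0.0259259 ,  0.023635  ],
       [-0.02799202, -0.18318127, -0.98268055]])}
wrist {'fx': 352.5207897637645, 'fy': 352.5207897637645, 'cx': 324.08090624813906, 'cy': 244.30832032786248, 'T_tool_cam': array([[-7.49193974e-04, -2.90281784e-01,  9.56940920e-01,
        -1.70771262e-01],
       [ 9.99999718e-01, -2.63084346e-04,  7.03100009e-04,
        -1.16109506e-03],
       [ 4.76590509e-05,  9.56941177e-01,  2.90281899e-01,
        -8.22134860e-02],
       [ 0.00000000e+00,  0.00000000e+00,  0.00000000e+00,
         1.00000000e+00]])}
```

View pics/scene0.png

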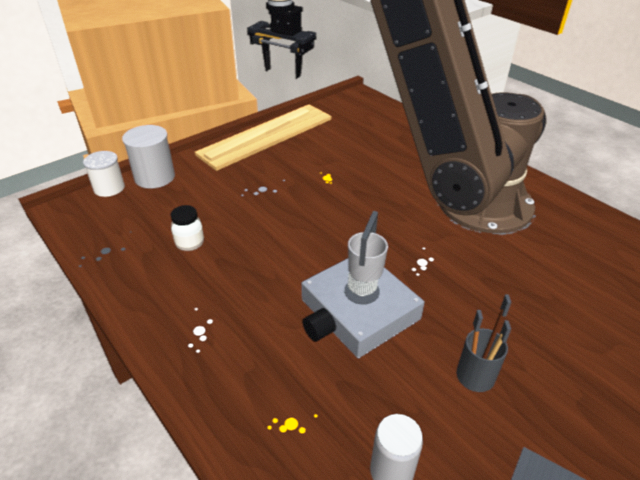

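View pics/top0.png

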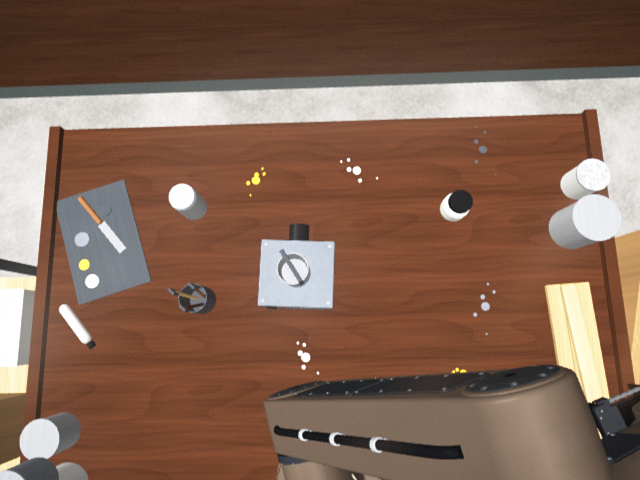

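The scene shows the pot on the extractor near (365,258) and the tin at (482,360). The top view shows the extractor's corners at about (261,240) to (333,308) and the handle across (279,251)-(301,284). Next I'll enlarge crops.

Run:
```python
import cv2
a=cv2.imread("pics/top0.png")[215:325,240:350]
cv2.imwrite("pics/topc.png",cv2.resize(a,None,fx=5.4,fy=5.4,interpolation=cv2.INTER_CUBIC))
a=cv2.imread("pics/scene0.png")[200:365,295:435]
cv2.imwrite("pics/scenec.png",cv2.resize(a,None,fx=3.6,fy=3.6,interpolation=cv2.INTER_CUBIC))
```

```text
(no output)
```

View pics/topc.png

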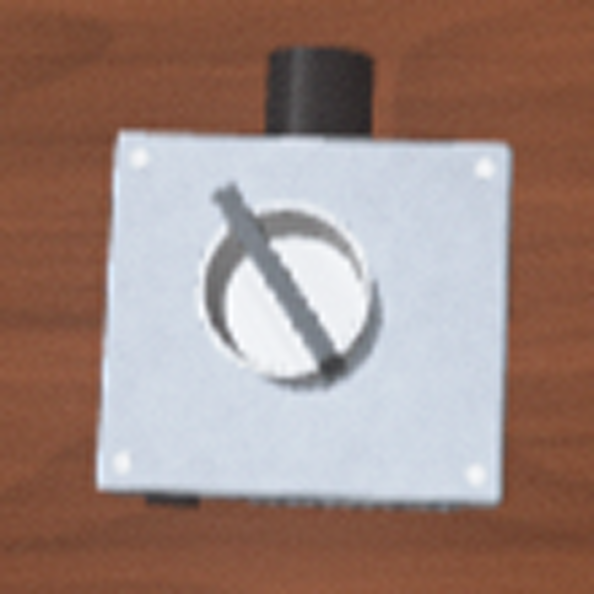

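View pics/scenec.png

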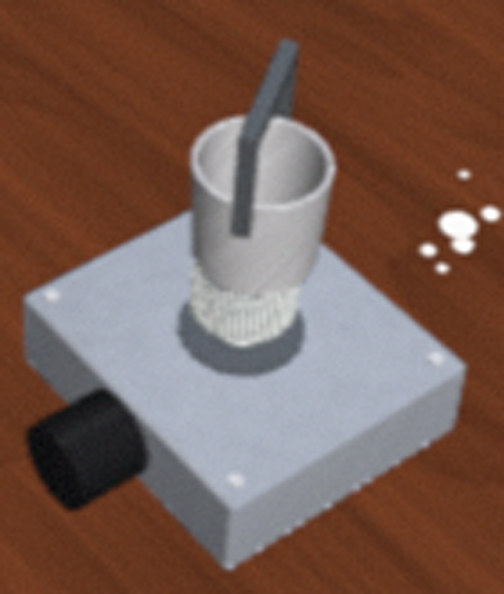

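```bash
cat > h.py <<'E'
import numpy as np
from plant import get_state, optics, r
def ray(cam,u,v,z,R=None,o=None):
    K=np.array([[cam['fx'],0,cam['cx']],[0,cam['fy'],cam['cy']],[0,0,1]])
    if R is None: R,o=cam['attitude'],cam['origin']
    d=R@np.linalg.solve(K,[u,v,1.]); return o+d*(z-o[2])/d[2]
def wristpose(cam,s):
    R=np.array(s['orientation']);T=cam['T_tool_cam']
    return R@T[:3,:3], np.array(s['eef_pos'])+R@T[:3,3]
def proj(cam,p,R=None,o=None):
    if R is None: R,o=cam['attitude'],cam['origin']
    c=R.T@(np.array(p)-o); return c[0]/c[2]*cam['fx']+cam['cx'],c[1]/c[2]*cam['fy']+cam['cy']
E
python3 - <<'E'
from h import *
t=optics.snapshot("top");s=optics.snapshot("scene")
T=lambda u,v,z:ray(t,240+u/5.4,215+v/5.4,z)
S=lambda u,v,z:ray(s,295+u/3.6,200+v/3.6,z)
np.set_printoptions(precision=4,suppress=True)
C=np.array([T(*p,.06) for p in [(119,131),(511,144),(499,503),(97,490)]]);print(C,C.mean(0))
for i in range(4):print(np.linalg.norm(C[i]-C[i-1]))
D=np.array([S(*p,.06) for p in [(25,299),(231,507),(465,367),(215,200)]]);print(D, (D[0]+D[2])/2)
B=[T(228,192,.235),T(332,368,.235)];print("bar",B,(B[0]+B[1])/2,np.linalg.norm(B[0]-B[1]))
B=[S(288,43,.235),S(246,140,.235)];print("barS",B,(B[0]+B[1])/2)
# pot rim
print("rim", (T(200,298,.185)+T(372,298,.185))/2, S(262,170,.185))
for n,uv,z in [("tinS",(484,340),.095),("jarS",(184,215),.09),("canS",(399,437),.12)]:print(n,ray(s,*uv,z))
for n,uv,z in [("canT",(183,195),.12),("jarT",(460,202),.09),("tinT",(195,298),.095)]:print(n,ray(t,*uv,z))
E
```

```text
[[ 0.6021  0.154   0.06  ]
 [ 0.5909 -0.0325  0.06  ]
 [ 0.4224 -0.0221  0.06  ]
 [ 0.4325  0.1643  0.06  ]] [0.512  0.0659 0.06  ]
0.16990680136131692
0.1868177485967328
0.16884445237084109
0.18667160110986536
[[ 0.5911 -0.0279  0.06  ]
 [ 0.6008  0.1551  0.06  ]
 [ 0.4351  0.1662  0.06  ]
 [ 0.4506 -0.0207  0.06  ]] [0.5131 0.0691 0.06  ]
bar [array([0.5415, 0.0853, 0.235 ]), array([0.4694, 0.0444, 0.235 ])] [0.5054 0.0648 0.235 ] 0.0829081702610339
barS [array([0.4756, 0.0483, 0.235 ]), array([0.5446, 0.0902, 0.235 ])] [0.5101 0.0692 0.235 ]
rim [0.5042 0.0661 0.185 ] [0.5125 0.0728 0.185 ]
tinS [0.4484 0.3119 0.095 ]
jarS [ 0.6843 -0.3442  0.09  ]
canS [0.7091 0.3515 0.12  ]
canT [0.7083 0.3438 0.12  ]
jarT [ 0.6785 -0.3499  0.09  ]
tinT [0.453  0.3139 0.095 ]
```

Both cameras agree to within about 5 mm. The port is near (0.5125, 0.067), and the bar is near (0.508, 0.067) with a direction of about 0.53 rad. I'll move above the handle and refine with the wrist camera.

{"op": "play_rows", "data": {"moves": [[[0.01, 0.02, 0.01, 0.01, 0], [0.018, 0.04, 0.01, 0.01, 0], [0.018, 0.04, 0.01, 0.01, 0], [0.018, 0.04, 0.01, 0.01, 0], [0.018, 0.04, 0.01, 0.01, 0], [0.018, 0.04, 0.01, 0.01, 0], [0.018, 0.04, 0.01, 0.01, 0], [0.018, 0.04, 0.01, 0.01, 0], [0.018, 0.04, 0, 0.01, 0], [0.018, 0.04, 0, 0.01, 0], [0.018, 0.04, 0, 0.01, 0], [0.018, 0.04, 0, 0.01, 0], [0.018, 0.04, 0, 0.01, 0], [0.018, 0.04, 0, 0.01, 0], [0.018, 0.04, 0, 0.01, 0], [0.018, 0.04, 0, 0.01, 0], [0.011, 0.033, 0, 0.015, 0], [0, 0, 0, 0, 0], [0, 0, 0, 0, 0]]], "grip_force": 30}}

```text
clock: 2.62
eef_pos: [0.5074, 0.067, 0.2949]
orientation: [[0.0, 0.506, -0.863], [-0.0, -0.863, -0.506], [-1.0, 0.0, 0.0]]
force: [-0.7, -0.0, 0.1]
width: 0.0952
```

Run:
```python
from h import *
import cv2
s=get_state();d=optics.snapshot("wrist")
cv2.imwrite("pics/w1.png",d["frame"][:,:,::-1])
print(s['clock'],s['eef_pos'],s['orientation'],s['joint_pos'],s['force'])
R,o=wristpose(d,s)
for p in [(.508,.067,.235),(.5125,.067,.119)]:print(proj(d,p,R,o))
```

```text
2.625 [0.50740337 0.06699975 0.2949378 ] [[ 7.75926442e-05  5.05979310e-01 -8.62545611e-01]
 [-2.48092465e-04 -8.62545578e-01 -5.05979313e-01]
 [-9.99999966e-01  2.53251340e-04  5.86024625e-05]] [ 2.30008749e-03  2.49806503e-01  1.71749219e+00 -2.69160456e-04
  1.17421695e+00  1.04268340e+00] [-0.68034953 -0.04214413  0.09434358]
(np.float64(325.9219598477868), np.float64(260.6969811906686))
(np.float64(327.4982413970155), np.float64(218.40868854284292))
```

View pics/w1.png

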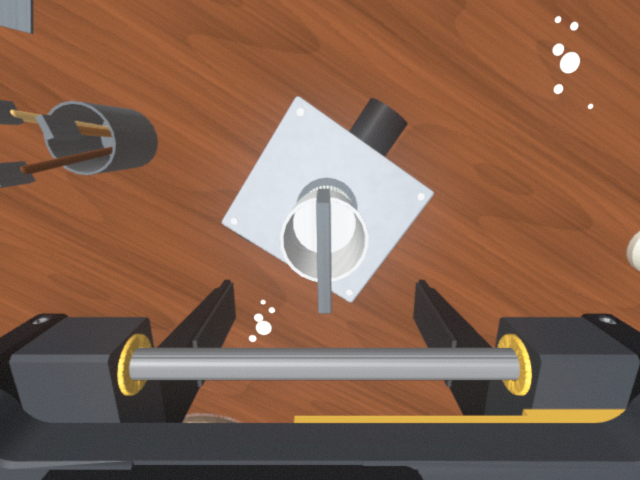

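The bar runs from (323,190) to (324,312) and is lined up with the tool. I'll compute its centre.

Run:
```python
from h import *
s=get_state();d=optics.snapshot("wrist");R,o=wristpose(d,s)
a=ray(d,323,190,.235,R,o);b=ray(d,324,312,.235,R,o);print(a,b,(a+b)/2,np.linalg.norm(a-b),np.arctan2(*(a-b)[[1,0]]))
C=[ray(d,u,v,.06,R,o) for u,v in [(297,97),(434,193),(352,302),(222,221)]];print(np.array(C),np.mean(C,0))
print(np.array(s['orientation'])[:2,1], np.array(s['eef_pos']))
```

```text
[0.54938851 0.09303984 0.235     ] [0.47336343 0.04779109 0.235     ] [0.51137597 0.07041546 0.235     ] 0.0884718113252975 0.5368693064421622
[[ 0.59922768  0.15467344  0.06      ]
 [ 0.5892831  -0.03140594  0.06      ]
 [ 0.42399543 -0.02233345  0.06      ]
 [ 0.43603991  0.16509318  0.06      ]] [0.51213653 0.06650681 0.06      ]
[ 0.50518569 -0.86301062] [0.50753206 0.06659428 0.29497496]
```

{"op": "play_rows", "data": {"moves": [[[0.003, 0.002, -0.01, 0.005, 0], [0, 0, -0.015, 0, 0], [0, 0, -0.015, 0, 0], [0, 0, -0.015, 0, 0], [0, 0, -0.015, 0, 0], [0, 0, -0.01, 0, 0], [0, 0, -0.005, 0, 0], [0, 0, 0, 0, 130], [0, 0, 0, 0, 180], [0, 0, 0, 0, 200], [0, 0, 0, 0, 255], [0, 0, 0, 0, 255], [0, 0, 0, 0, 255], [0, 0, 0, 0, 255]]], "grip_force": 30}}

```text
clock: 4.47
eef_pos: [0.5111, 0.0689, 0.2097]
orientation: [[0.0, 0.51, -0.86], [-0.0, -0.86, -0.51], [-1.0, 0.0, 0.0]]
force: [0.4, -0.1, 1.0]
width: 0.0305
```

Run:
```python
from h import *
import cv2
d=optics.snapshot("wrist");e=optics.snapshot("scene")
cv2.imwrite("pics/w2.png",d["frame"][:,:,::-1])
cv2.imwrite("pics/s2.png",cv2.resize(e["frame"][150:350,265:485,::-1],None,fx=3,fy=3))
```

```text
(no output)
```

View pics/s2.png

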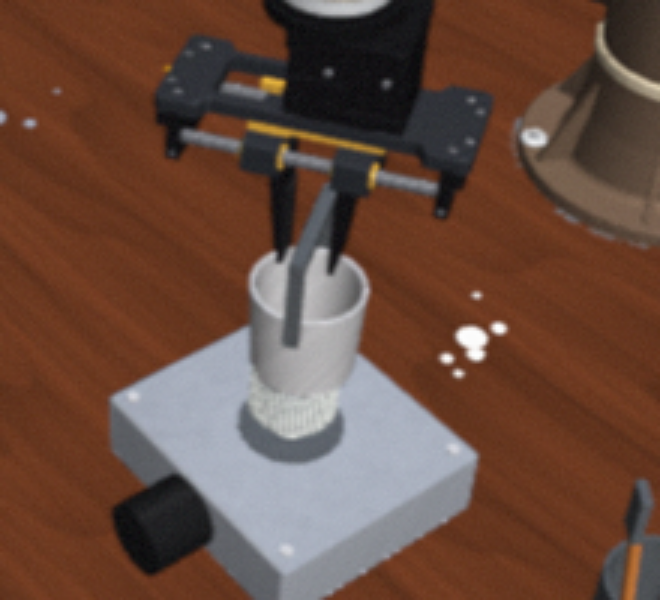

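The fingers straddle the bar and haven't finished closing. I'll let them close and then lift a little.

{"op": "play_rows", "data": {"moves": [[[0, 0, 0, 0, 255], [0, 0, 0, 0, 255], [0, 0, 0, 0, 255], [0, 0, 0, 0, 255], [0, 0, 0, 0, 255], [0, 0, 0.005, 0, 255], [0, 0, 0.01, 0, 255], [0, 0, 0.01, 0, 255], [0, 0, 0.01, 0, 255], [0, 0, 0, 0, 255]]], "grip_force": 40}}

```text
clock: 5.82
eef_pos: [0.5115, 0.0689, 0.2456]
orientation: [[0.002, 0.51, -0.86], [-0.0, -0.86, -0.51], [-1.0, 0.001, -0.001]]
force: [0.7, -0.3, -4.2]
width: 0.0098
```

Run:
```python
from h import *
import cv2
e=optics.snapshot("scene")
cv2.imwrite("pics/s3.png",cv2.resize(e["frame"][150:350,265:485,::-1],None,fx=3,fy=3))
s=get_state();d=optics.snapshot("wrist")
cv2.imwrite("pics/w3.png",d["frame"][:,:,::-1])
print(s['force'],s['width'])
```

```text
[ 0.60652174  0.70867679 -4.09402993] 0.010063120891405123
```

View pics/s3.png

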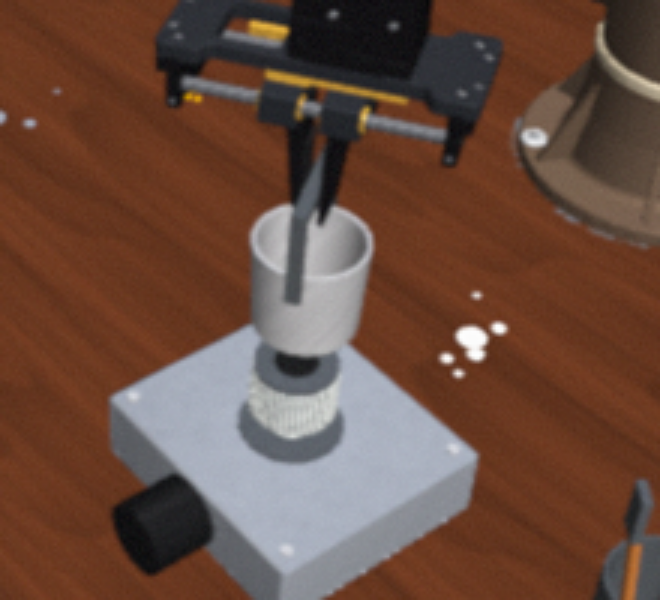

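View pics/w3.png

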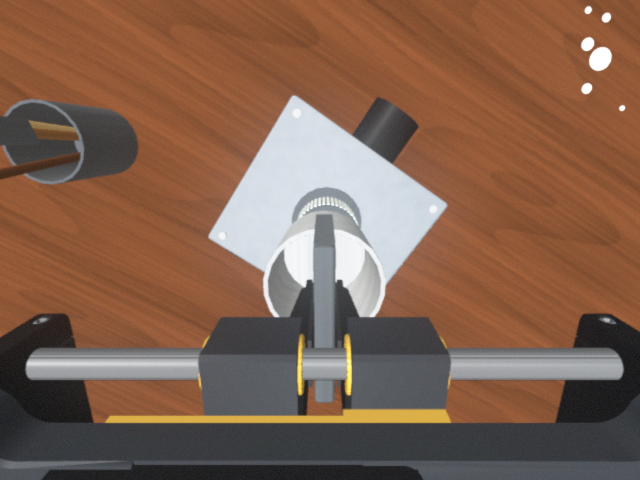

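The pot is held level (4 N of weight) and clear of the cell by 36 mm. I'll carry it to the −y side and lower it.

{"op": "play_rows", "data": {"moves": [[[0, -0.01, 0, 0, 255], [0, -0.02, 0, 0, 255], [0, -0.025, 0, 0, 255], [0, -0.025, 0, 0, 255], [0, -0.025, 0, 0, 255], [0, -0.025, 0, 0, 255], [0, -0.025, 0, 0, 255], [0, -0.025, 0, 0, 255], [0, -0.025, 0, 0, 255], [0, -0.015, -0.005, 0, 255], [0, -0.005, -0.015, 0, 255], [0, 0, -0.02, 0, 255], [0, 0, -0.02, 0, 255], [0, 0, -0.02, 0, 255], [0, 0, -0.02, 0, 255], [0, 0, -0.02, 0, 255], [0, 0, -0.015, 0, 255], [0, 0, -0.01, 0, 255], [0, 0, -0.005, 0, 255], [0, 0, 0, 0, 255]]]}}

```text
clock: 8.43
eef_pos: [0.5112, -0.1561, 0.0947]
orientation: [[0.0, 0.51, -0.86], [-0.0, -0.86, -0.51], [-1.0, 0.0, -0.0]]
force: [-0.0, -0.7, -4.0]
width: 0.0099
```

Run:
```python
from h import *
import cv2
e=optics.snapshot("scene")
cv2.imwrite("pics/s4.png",cv2.resize(e["frame"][130:330,245:465,::-1],None,fx=3,fy=3))
s=get_state();print(s['force'],s['eef_pos'],s['joint_pos'])
```

```text
[-0.80334587  0.1333677  -3.10580381] [ 0.5113043  -0.1561396   0.09492821] [-4.19929921e-01  5.22898106e-01  1.90240648e+00 -9.44319966e-05
  7.15756834e-01  6.16139858e-01]
```

View pics/s4.png

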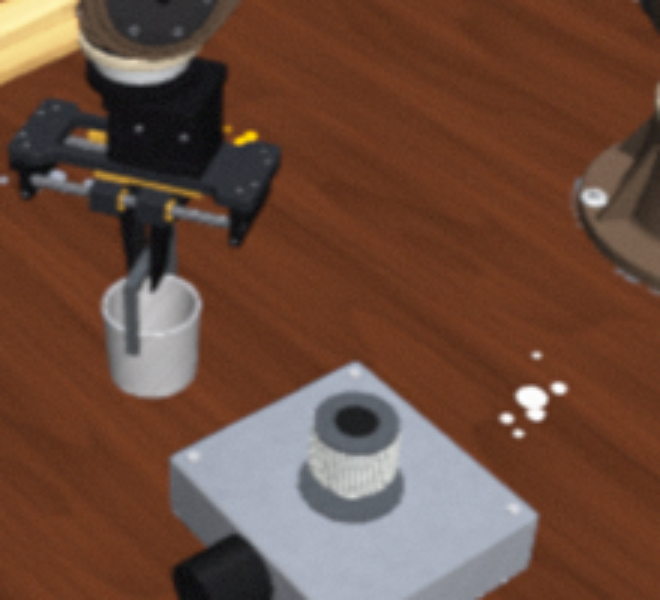

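{"op": "play_rows", "data": {"moves": [[[0, 0, -0.001, 0, 255], [0, 0, -0.001, 0, 255], [0, 0, -0.001, 0, 255], [0, 0, 0, 0, 255]]]}}

```text
clock: 8.98
eef_pos: [0.5111, -0.1561, 0.0916]
orientation: [[-0.0, 0.51, -0.86], [-0.0, -0.86, -0.51], [-1.0, 0.0, 0.0]]
force: [0.3, -0.9, -3.3]
width: 0.0095
```

{"op": "play_rows", "data": {"moves": [[[0, 0, -0.001, 0, 255], [0, 0, -0.001, 0, 255], [0, 0, 0, 0, 255]]]}}

```text
clock: 9.35
eef_pos: [0.5114, -0.1561, 0.0907]
orientation: [[0.001, 0.51, -0.86], [-0.0, -0.86, -0.51], [-1.0, 0.001, -0.001]]
force: [-1.7, 1.6, 9.8]
width: 0.0096
```

The pot is on the table (+9.8 N). I'll ease off, open and rise.

{"op": "play_rows", "data": {"moves": [[[0, 0, 0.001, 0, 255], [0, 0, 0, 0, 200], [0, 0, 0, 0, 100], [0, 0, 0, 0, 0], [0, 0, 0, 0, 0], [0, 0, 0, 0, 0], [0, 0, 0, 0, 0], [0, 0, 0, 0, 0], [0, 0, 0, 0, 0]]]}}

```text
clock: 10.48
eef_pos: [0.5111, -0.1561, 0.0907]
orientation: [[0.0, 0.51, -0.86], [-0.0, -0.86, -0.51], [-1.0, 0.0, 0.0]]
force: [-0.0, -0.4, 0.7]
width: 0.0843
```

Run:
```python
from h import *
import cv2
e=optics.snapshot("scene")
cv2.imwrite("pics/s5.png",cv2.resize(e["frame"][130:330,245:465,::-1],None,fx=3,fy=3))
```

```text
(no output)
```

View pics/s5.png

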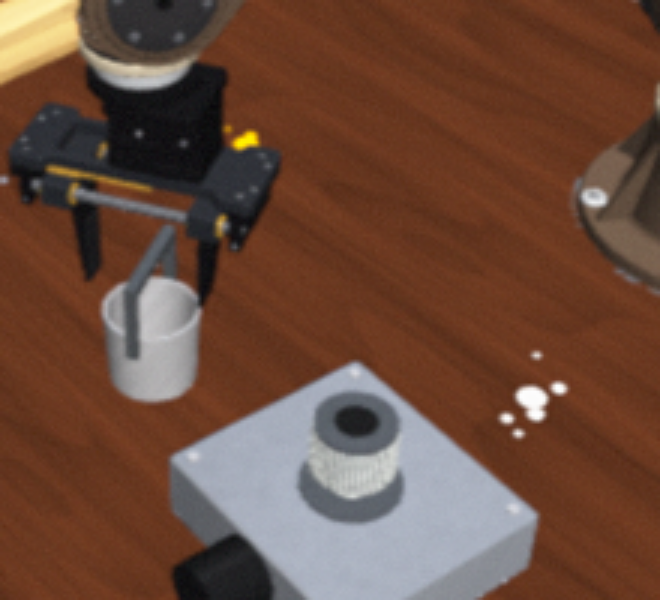

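The pot is upright and released. I'll rise, go back over the cell, pre-rotate counter-clockwise for range, and look.

{"op": "play_rows", "data": {"moves": [[[0, 0, 0.01, 0, 0], [0, 0, 0.02, 0, 0], [0, 0, 0.03, 0, 0], [0, 0, 0.03, 0, 0], [0, 0, 0.02, 0, 0], [0, 0.02, 0, 0.05, 0], [0, 0.03, 0, 0.05, 0], [0, 0.03, 0, 0.05, 0], [0, 0.03, 0, 0.05, 0], [0, 0.03, 0, 0.05, 0], [0, 0.03, 0, 0.05, 0], [0, 0.03, 0, 0.05, 0], [0, 0.02, 0, 0.05, 0], [0, 0.0025, 0, 0.05, 0], [0, 0, 0, 0.05, 0], [0, 0, 0, 0, 0], [0, 0, 0, 0, 0]]]}}

```text
clock: 12.65
eef_pos: [0.5108, 0.0668, 0.2003]
orientation: [[-0.001, 0.86, -0.511], [-0.0, -0.511, -0.86], [-1.0, -0.0, 0.0]]
force: [-0.8, -0.9, 0.2]
width: 0.0956
```

Run:
```python
from h import *
import cv2
s=get_state();d=optics.snapshot("wrist")
cv2.imwrite("pics/w6.png",d["frame"][:,:,::-1])
R,o=wristpose(d,s);u,v=proj(d,(.512,.0665,.119),R,o);print(u,v,s['eef_pos'],s['joint_pos'])
u,v=int(u),int(v);print(u-60,v-60)
cv2.imwrite("pics/w6c.png",cv2.resize(d["frame"][v-60:v+60,u-60:u+60,::-1],None,fx=5,fy=5,interpolation=cv2.INTER_CUBIC))
e=optics.snapshot("top")
cv2.imwrite("pics/t6.png",cv2.resize(e["frame"][215:325,240:420,::-1],None,fx=4,fy=4,interpolation=cv2.INTER_CUBIC))
```

```text
326.83040193135923 251.92250839466303 [0.51077507 0.06682704 0.20032866] [ 1.82554112e-03  3.52758362e-01  1.84220956e+00 -2.49886901e-05
  9.47184344e-01  5.37934369e-01]
266 191
```

View pics/w6.png

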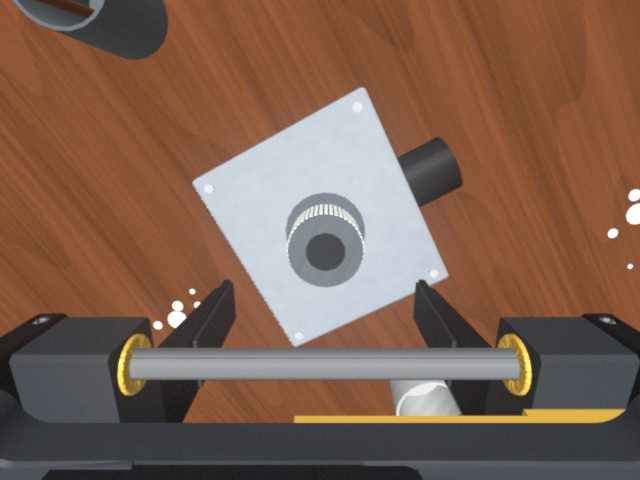

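View pics/w6c.png

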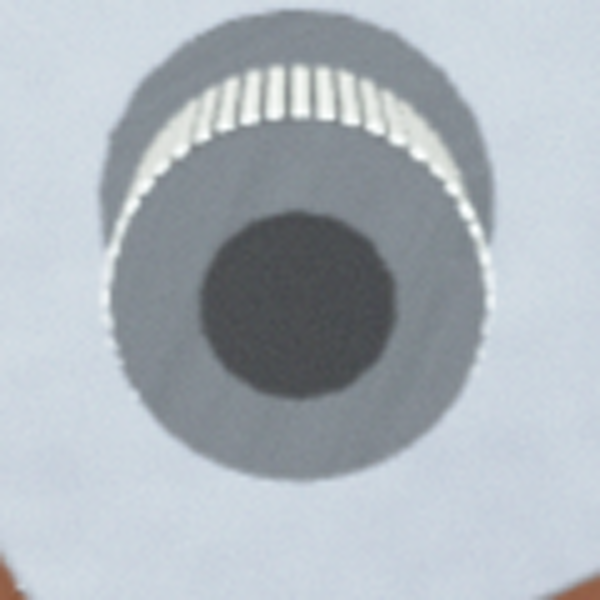

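View pics/t6.png

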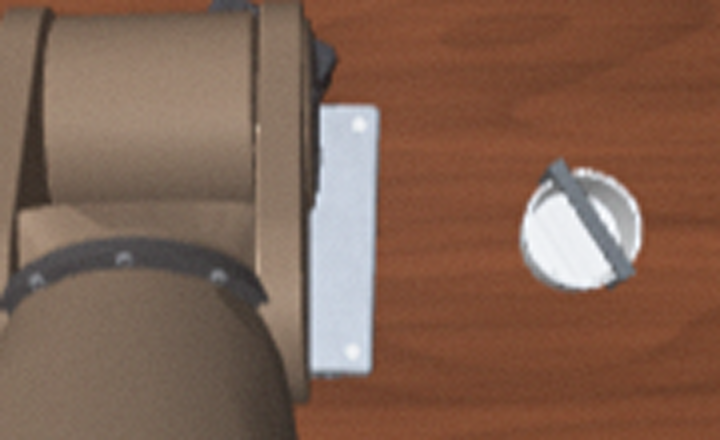

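The cell's top centre is at (325.6, 251.8), against a predicted (326.8, 251.9), so it lies at about (0.5114, 0.067). I'll descend and close gently.

{"op": "play_rows", "data": {"moves": [[[0.0005, 0, -0.01, 0, 0], [0, 0, -0.02, 0, 0], [0, 0, -0.025, 0, 0], [0, 0, -0.025, 0, 0], [0, 0, -0.02, 0, 0], [0, 0, -0.01, 0, 0], [0, 0, -0.007, 0, 0], [0, 0, 0, 0, 0], [0, 0, 0, 0, 255], [0, 0, 0, 0, 255], [0, 0, 0, 0, 255], [0, 0, 0, 0, 255], [0, 0, 0, 0, 255], [0, 0, 0, 0, 255], [0, 0, 0, 0, 255]]], "grip_force": 20}}

```text
clock: 14.62
eef_pos: [0.5117, 0.0664, 0.0838]
orientation: [[0.0, 0.86, -0.511], [-0.0, -0.511, -0.86], [-1.0, 0.0, -0.0]]
force: [-1.0, 0.5, 3.2]
width: 0.0582
```

Run:
```python
from h import *
import cv2
e=optics.snapshot("scene")
cv2.imwrite("pics/s7.png",cv2.resize(e["frame"][180:380,265:485,::-1],None,fx=3,fy=3))
for i in range(3):
  s=get_state();print(s['force'],s['ft_torque'],s['eef_pos'],s['width']);optics.snapshot("top")
```

```text
[-0.32250254  0.15644676  2.47758608] [-0.04393199 -0.0008955  -0.02106164] [0.51167824 0.06643666 0.08373885] 0.05846939266668084
[-0.47516004 -0.66113867  3.87863077] [-0.01223192  0.01349085 -0.02119603] [0.51168129 0.06641912 0.08376635] 0.05813046288728756
[-0.98816333  0.17290068  3.12857571] [-0.03244826  0.09911396 -0.03056347] [0.51168951 0.06641704 0.08375626] 0.0578980601612505
```

View pics/s7.png

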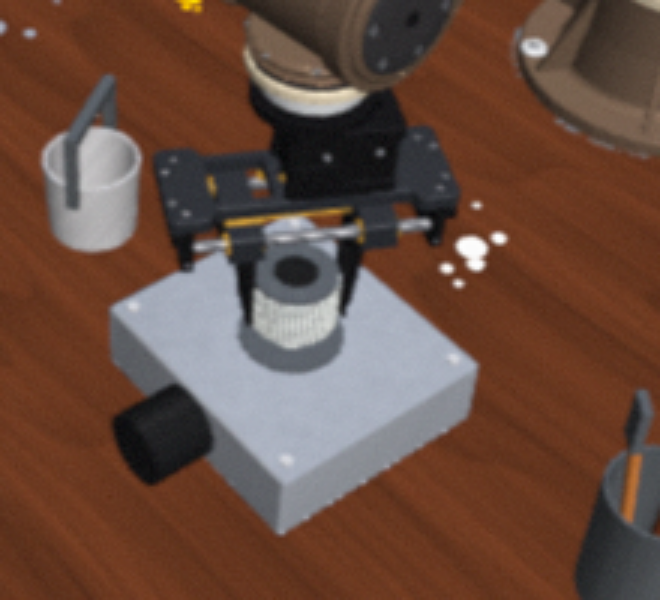

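The cell is gripped at 58 mm with almost no side force. I'll turn clockwise in steps under a light push.

{"op": "play_rows", "data": {"moves": [[[0, 0, -0.0005, 0, 255], [0, 0, 0, -0.05, 255], [0, 0, 0, -0.1, 255], [0, 0, 0, -0.1, 255], [0, 0, 0, 0, 255]]], "grip_force": 35}}

```text
clock: 15.45
eef_pos: [0.5122, 0.0664, 0.0837]
orientation: [[0.002, 0.706, -0.709], [-0.0, -0.709, -0.706], [-1.0, 0.001, -0.001]]
force: [-0.8, 0.3, 8.6]
width: 0.0575
```

{"op": "play_rows", "data": {"moves": [[[0, 0, 0, -0.1, 255], [0, 0, 0, 0, 255]]]}}

```text
clock: 15.7
eef_pos: [0.5122, 0.0664, 0.0837]
orientation: [[0.002, 0.631, -0.775], [-0.0, -0.775, -0.631], [-1.0, 0.001, -0.001]]
force: [-0.9, -1.1, 8.4]
width: 0.0577
```

{"op": "play_rows", "data": {"moves": [[[0, 0, 0, -0.1, 255], [0, 0, 0, 0, 255]]]}}

```text
clock: 15.95
eef_pos: [0.5122, 0.0664, 0.0837]
orientation: [[0.002, 0.551, -0.835], [-0.0, -0.835, -0.551], [-1.0, 0.001, -0.001]]
force: [-1.3, -0.3, 7.2]
width: 0.0574
```

{"op": "play_rows", "data": {"moves": [[[0, 0, 0, -0.1, 255], [0, 0, 0, 0, 255]]]}}

```text
clock: 16.2
eef_pos: [0.5122, 0.0664, 0.0837]
orientation: [[0.002, 0.465, -0.885], [-0.0, -0.885, -0.465], [-1.0, 0.001, -0.001]]
force: [0.0, -1.2, 8.0]
width: 0.0582
```

{"op": "play_rows", "data": {"moves": [[[0, 0, 0, -0.1, 255], [0, 0, 0, 0, 255]]]}}

```text
clock: 16.45
eef_pos: [0.5122, 0.0664, 0.0837]
orientation: [[0.002, 0.374, -0.927], [-0.0, -0.927, -0.374], [-1.0, 0.001, -0.001]]
force: [-0.1, -0.5, 7.8]
width: 0.0579
```

{"op": "play_rows", "data": {"moves": [[[0, 0, 0, -0.1, 255], [0, 0, 0, 0, 255]]]}}

```text
clock: 16.7
eef_pos: [0.5122, 0.0664, 0.0836]
orientation: [[0.001, 0.28, -0.96], [-0.0, -0.96, -0.28], [-1.0, 0.001, -0.001]]
force: [-0.1, -0.5, 8.5]
width: 0.0578
```

{"op": "play_rows", "data": {"moves": [[[0, 0, 0, -0.1, 255], [0, 0, 0, 0, 255]]]}}

```text
clock: 16.95
eef_pos: [0.5122, 0.0664, 0.0836]
orientation: [[0.001, 0.182, -0.983], [-0.0, -0.983, -0.182], [-1.0, 0.0, -0.001]]
force: [-0.1, 0.6, 7.7]
width: 0.0581
```

{"op": "play_rows", "data": {"moves": [[[0, 0, 0, -0.1, 255], [0, 0, 0, 0, 255]]]}}

```text
clock: 17.2
eef_pos: [0.5121, 0.0664, 0.0835]
orientation: [[0.001, 0.083, -0.997], [-0.0, -0.997, -0.083], [-1.0, 0.0, -0.001]]
force: [0.4, -0.4, 5.9]
width: 0.0578
```

{"op": "play_rows", "data": {"moves": [[[0, 0, 0, -0.1, 255], [0, 0, 0, 0, 255]]]}}

```text
clock: 17.45
eef_pos: [0.5114, 0.0664, 0.0829]
orientation: [[-0.001, -0.015, -1.0], [-0.0, -1.0, 0.015], [-1.0, 0.0, 0.001]]
force: [0.1, 0.5, -0.7]
width: 0.0578
```

The force vanished and z dropped after about 1.05 rad, so the cell is keyed. I'll turn slightly further to centre it, then push down.

{"op": "play_rows", "data": {"moves": [[[0, 0, 0, -0.06, 255], [0, 0, -0.002, 0, 255], [0, 0, -0.002, 0, 255], [0, 0, 0, 0, 255]]], "grip_force": 50}}

```text
clock: 17.95
eef_pos: [0.5115, 0.0664, 0.0789]
orientation: [[-0.001, -0.074, -0.997], [-0.0, -0.997, 0.074], [-1.0, 0.0, 0.001]]
force: [-0.2, 0.4, -2.2]
width: 0.0579
```

{"op": "play_rows", "data": {"moves": [[[0, 0, -0.002, 0, 255], [0, 0, -0.001, 0, 255], [0, 0, -0.001, 0, 255], [0, 0, 0, 0, 255]]]}}

```text
clock: 18.45
eef_pos: [0.5116, 0.0664, 0.0753]
orientation: [[0.0, -0.075, -0.997], [-0.0, -0.997, 0.075], [-1.0, 0.0, -0.0]]
force: [-1.5, 0.2, 3.2]
width: 0.0575
```

It sinks freely and the spring is touched at −8.4 mm. I'll continue down.

{"op": "play_rows", "data": {"moves": [[[0, 0, -0.001, 0, 255], [0, 0, -0.001, 0, 255], [0, 0, -0.001, 0, 255], [0, 0, -0.001, 0, 255], [0, 0, -0.001, 0, 255], [0, 0, -0.0005, 0, 255], [0, 0, 0, 0, 255]]]}}

```text
clock: 19.32
eef_pos: [0.5117, 0.0664, 0.0698]
orientation: [[0.0, -0.075, -0.997], [-0.0, -0.997, 0.075], [-1.0, 0.0, -0.0]]
force: [-1.1, 0.2, 7.4]
width: 0.0574
```

{"op": "play_rows", "data": {"moves": [[[0, 0, -0.0005, 0, 255], [0, 0, -0.0005, 0, 255], [0, 0, 0, 0, 255], [0, 0, 0, 0, 255]]]}}

```text
clock: 19.82
eef_pos: [0.5117, 0.0664, 0.0697]
orientation: [[0.001, -0.075, -0.997], [-0.0, -0.997, 0.075], [-1.0, 0.0, -0.001]]
force: [-6.1, 0.0, 19.2]
width: 0.0575
```

Run:
```python
from h import *
import cv2
s=get_state();d=optics.snapshot("wrist");print(s['force'],s['eef_pos'],s['width'],s['qvel'])
R,o=wristpose(d,s);u,v=map(int,proj(d,(.512,.0665,.105),R,o));print(u,v)
cv2.imwrite("pics/w8.png",d["frame"][:,:,::-1])
e=optics.snapshot("scene")
cv2.imwrite("pics/s8.png",cv2.resize(e["frame"][180:380,265:485,::-1],None,fx=3,fy=3))
```

```text
[-6.05502951  0.02984798 19.1947523 ] [0.51172713 0.06641756 0.06972086] 0.057463360211151476 [-2.54321149e-04 -3.71762525e-05 -1.73195907e-03  1.13055375e-03
  2.26905035e-04  1.47724342e-04]
325 333
```

View pics/s8.png

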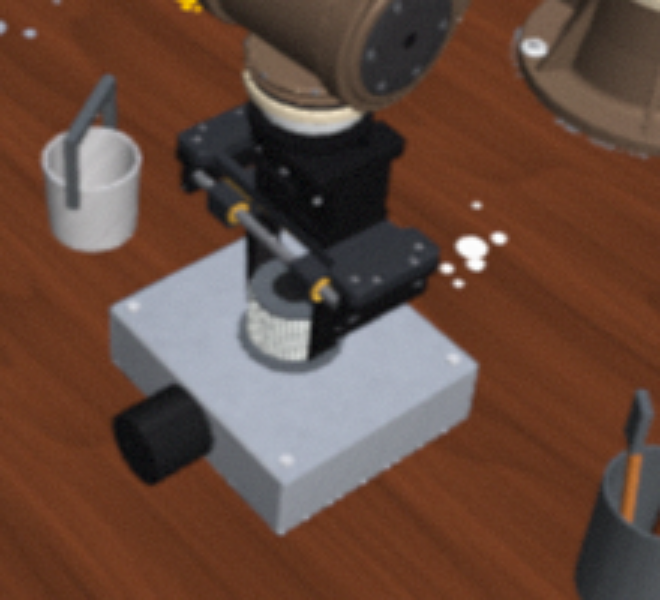

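View pics/w8.png

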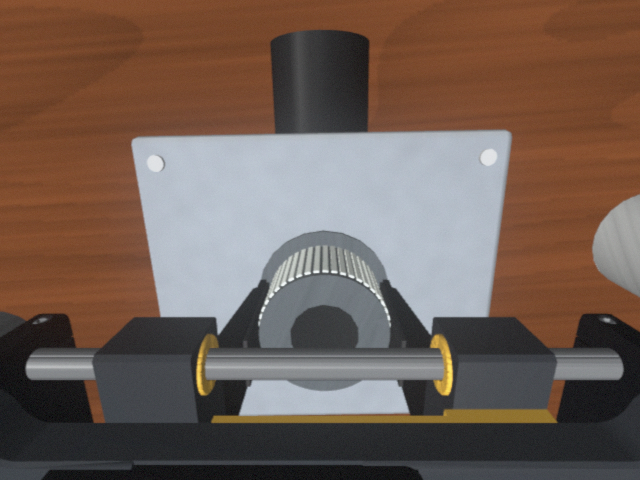

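The cell is against the hard stop: the TCP dropped 14.1 mm (14 expected) and the force rose to 19 N with no further motion. The pictures show the cell low and upright between the fingers, with its top at about (324,335). The pot stands alone on the table. I'll hand it in.

Run:
```python
from plant import r
print(r.sign_off())
```

```text
the job is handed in; nothing more can be done
None
```

I've handed in the job with the arm still gripping the cell and pushing it home, at about 20 s of the 51 s allowed; the hand-in gives no verdict.

- **Pot:** I lifted it by its handle, set it upright on the table about 0.22 m from the port on the −y side, and let go. Later pictures show it standing there undisturbed.
- **Cell:** I turned it clockwise. The push force disappeared after about 1.05 rad, showing it had keyed, so I turned another 0.06 rad to centre it and pushed it down.
- **Last checks:**
  - The tool came down 14.1 mm, against 14 mm expected, with spring contact at about 8.4 mm.
  - At the hard stop the push was 19 N and the grip 57.5 mm wide.
  - The cell looked upright and stayed lined up with the port; the tool is within 1 mm of my estimate of the port axis.
- **Small disagreements:** the camera estimates differed by up to about 5 mm, so I went by the wrist camera. There was also a 6 N sideways force at the final push, which I left.
- **Bystanders:** the arm stayed well clear of the brush tin, jar and can, but I did not measure their positions again at the end.

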